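Find the blue-headed spindle and stand it up on the check stand

ROBOT

A 6-joint arm with a two-finger parallel gripper is mounted at the origin on the work surface. World frame = base frame: x ahead of the robot, y to its left, z up, the work surface at z = 0. Lengths are in mm, angles in rad, forces in N, time in s.
With the tool pointing down it reaches from about 375 to 900 mm from the base axis. Payload 3.1 kg.
Tool frame: the origin (TCP) lies between the finger pads; the fingertips stand 22 mm ahead of it and the grasp point (between the pads) lies 3 mm ahead of it (finger_overhang is the distance from the TCP to the fingertips, in mm); z points along the fingers, y is the line along which they close (so a half turn about z gives the same grasp; the last joint's range is limited). The gripper opens to 87 mm and grips with 3 to 60 N. Pads are 19 mm wide; open, the fingers measure 117 mm over their backs; the gripper's body (75 mm by 190 mm) begins 51 mm behind the grasp point.
Start: joints at [-1.405, 0.527, 1.433, -0, 1.181, -0.178], TCP at [211.277, -588.183, 244.548] pointing down, gripper open.
Joint ranges: [-3.08, 3.08], [-0.75, 2.2], [0.22, 2.44], [-1.43, 4.57], [0, 2.65], [-2.85, 2.85]. Speed limits (rad/s): [2.79, 2.79, 3.14, 3.14, 3.14, 3.14].

INTERFACE

Orientations are given as a unit quaternion [w, x, y, z].
In Python, from cell import * gives the robot as it stands. The module is installed in compiled form; this text tells all that it offers.
- The arm moves only by the tool arm_command, never from a script. Its argument "steps" is a list of rows, each a list of 2 entries, a list of its own where there are three numbers: the shift along the tool's x, y, z normalised to -1 to 1, where 1 is 150 mm, then the turn, a rotation vector about the tool's x, y, z normalised to -1 to 1, where 1 is 0.08 rad. A call has 1 to 5 rows; each row shifts and turns the commanded pose from where the row before left it, along the tool's axes as they then stand; what a row does not reach is not made up. A row lasts 1/8 s, in which the tool goes at most 62.5 mm and 10.7 degrees, less where a joint would pass 70% of its speed; a pose out of reach is approached as far as the arm can. A call with a number of a shift or a turn outside -1 to 1 is refused whole. A call with a gripper value outside its range is refused whole. "claw" is the opening, from 0 (shut) to 1 (fully open), set as the call begins (left out, the last holds). The fingers move at their own pace and stop on an object; "newtons" is the grip in N (left out, the last holds). Time passes only in rows, so rows that do not move let the fingers close. It gives the time, the measured TCP pose, the force, the opening and the grip force at its end, in the units of the state.
- get_state(): the state, without advancing time (a new reading comes with each control period).
- read_camera(name): name is "scene" or "top" or "wrist"; returns a dict with "image" (384x512x3 uint8, red, green, blue), "fx", "fy", "cx", "cy" (pixels), "R" (3x3) and "t" (3): a world point X has camera coordinates R X + t. Camera axes: x right, y down, z forward; pixel columns grow to the right and rows downward; lengths in mm; the calibration is good to about 2 mm. A picture is of the moment at which its call begins. There is no depth.
- close_job(): hands the job in; it is judged then, once.
The state is a dict: "clock": time; "joint_pos": joint angles; "qvel": joint speeds; "joint_torque": joint torques, N m; "tcp_pos": TCP position; "tcp_rot": TCP orientation; "wrist_force": force on the tool from outside, world axes, zero at the start; "wrist_torque": the same for the moment, N m; "grip_width": opening from 0.0 (shut) to 1.0 (fully open); "grasp_force": force on a finger pad.
Only numpy, scipy, OpenCV 4.12 (cv2) and the standard library are available. Lean on these libraries where they do the work, as an engineer would, in place of code of your own. Each camera call takes 0.05 s, during which the arm holds its last target. There are 200 camera calls.

TASK

One of the three closed green tubs holds the blue-headed spindle: lift off the lids one by one until you find it, laying each lid you take off flat on the table (or back on its tub). Take the spindle out and stand it upright on its narrow foot, blue head up, wholly on the round disc of the check stand, without letting it fall; take the hand away and see that it stands by itself without a wobble for two seconds, then press the green button right down and leave the spindle standing. Leave everything else where it is.

Things in the scene. Friction and masses are not known exactly. Their poses are not given: they have to be found in the camera images.
- blue_spindle_mid (a point): Centre of the spindle to find: a loose steel stem 22 mm in diameter whose upper 34 mm is a blue plastic head 28 mm in diameter; 100 mm long in all, 84 to 168 g. z runs along it from the flat foot to the head. This point is half-way, 50 mm from the foot; the middle of the head is 33 mm further along z. In its tub it leans 40 degrees from vertical.
- blue_spindle: The same spindle; origin at the centre of its foot, z towards the blue head. In its tub it lies on a sloping cradle 18 mm wide; low cheeks hold only the lower 40 mm of the stem, so the head is free on both sides. The head's middle is then 80 mm above the table (28 mm below the rim), about 20 mm from the tub's centre along the tub's +x.
- tub_a: One of three identical dark green tubs, fixed to the table: square, 110 mm outside, walls 3 mm, rim 108 mm above the table, each with one spindle (blue, yellow or red head) leaning inside. Origin at the centre of its underside, z up; inside, the spindle leans towards +x, away from the robot. The table between the tubs and the robot is clear.
- lid_a_knob (a point): Centre of the upright black knob (26 mm in diameter, 44 mm tall) of tub_a's loose lid: a dark green plate 116 mm square, 95 to 160 g, resting on the rim, a 3 mm deep boss under it in the tub's mouth (2 mm play each side). The lid's top is 22 mm below this point, its lowest face 30 mm below, so the point is 30 mm above the table when the lid lies there. z up.
- tub_b: One of three identical dark green tubs, fixed to the table: square, 110 mm outside, walls 3 mm, rim 108 mm above the table, each with one spindle (blue, yellow or red head) leaning inside. Origin at the centre of its underside, z up; inside, the spindle leans towards +x, away from the robot. The table between the tubs and the robot is clear.
- lid_b_knob (a point): Centre of the upright black knob (26 mm in diameter, 44 mm tall) of tub_b's loose lid: a dark green plate 116 mm square, 95 to 160 g, resting on the rim, a 3 mm deep boss under it in the tub's mouth (2 mm play each side). The lid's top is 22 mm below this point, its lowest face 30 mm below, so the point is 30 mm above the table when the lid lies there. z up.
- tub_c: One of three identical dark green tubs, fixed to the table: square, 110 mm outside, walls 3 mm, rim 108 mm above the table, each with one spindle (blue, yellow or red head) leaning inside. Origin at the centre of its underside, z up; inside, the spindle leans towards +x, away from the robot. The table between the tubs and the robot is clear.
- lid_c_knob (a point): Centre of the upright black knob (26 mm in diameter, 44 mm tall) of tub_c's loose lid: a dark green plate 116 mm square, 95 to 160 g, resting on the rim, a 3 mm deep boss under it in the tub's mouth (2 mm play each side). The lid's top is 22 mm below this point, its lowest face 30 mm below, so the point is 30 mm above the table when the lid lies there. z up.
- disc (a point): Centre of the flat black-and-white disc (60 mm across) marked on top of the check stand, a fixed grey block 250 x 100 x 30 mm. The disc is flush with the block's top, 30 mm above the table. x along the block away from its button, z up.
- ok_button_top (a point): Centre of the top of the green push button (30 mm across) of the check stand, 160 mm from the disc's centre at the robot's end of the block. It is pressed straight down.
- ok_button (a joint): Travel of the green button in m: 0 when up, 0.006 fully down (5 N); springs back.
- yellow_spindle: Bystander: another spindle in its tub (yellow head, otherwise like the blue one; origin at its foot)
- red_spindle: Bystander: another spindle in its tub (red head; origin at its foot)
- tape_roll: Bystander: reddish-brown roll of tape lying flat, 90 mm across, 40 high; origin at the centre of its underside
- tape_roll2: Bystander: yellow roll lying flat, 100 mm across, 50 high; origin at the centre of its underside
- oil_bottle: Bystander: amber oil bottle, 44 mm across, 120 tall; origin at the centre of its underside
- radio: Bystander: black hand radio standing upright, 35 x 58 mm, 170 tall with its aerial; origin at the centre of its underside
- screwdriver: Bystander: screwdriver, 180 mm long, lying on the table; origin near its middle
Mind the look-alikes: they are no part of the job. Leave any orange look-alike of the tub_c alone.

How it is judged (in metres and radians):
On the way, in this order (a step that is already met when the one before it is completed fails the run):
1. the blue-headed spindle is held by the fingers clear above its tub (z of blue_spindle_mid in the frame of tub_a above 0.125 m and contact force between the fingers and blue_spindle above 0.5 N), for 0.1 s.
2. it stands upright on the disc by itself, untouched and still, for 1.5 s (angle between blue_spindle's own z axis and vertical below 0.05 rad and horizontal distance between blue_spindle and disc below 0.02 m and z of blue_spindle in the frame of disc between -0.004 and 0.004 m and linear speed of blue_spindle below 0.02 m/s and angular speed of blue_spindle below 0.15 rad/s and contact force between each of the arm, the fingers and blue_spindle below 0.05 N), for 1.5 s.
3. the green button is pressed down (4 mm or more) while the spindle stands (value of joint ok_button above 0.004 m and angle between blue_spindle's own z axis and vertical below 0.05 rad and horizontal distance between blue_spindle and disc below 0.02 m and z of blue_spindle in the frame of disc between -0.004 and 0.004 m and contact force between each of the arm, the fingers and blue_spindle below 0.05 N), for 0.02 s.
At the end, for the whole second after the job is handed in: The blue-headed spindle stands by itself on the disc, head up, within 3 degrees of vertical, its foot within 20 mm of the disc's centre and at the disc's level, at rest and untouched; the button is up again; each lid lies flat on the table or on its own tub (all of step 2 and angle between each of lid_a_knob, lid_b_knob, lid_c_knob's own z axis and vertical below 0.1 rad and (height (world z) of lid_a_knob below 0.042 m or (horizontal distance between lid_a_knob and tub_a below 0.03 m and height (world z) of lid_a_knob below 0.142 m)) and (height (world z) of lid_b_knob below 0.042 m or (horizontal distance between lid_b_knob and tub_b below 0.03 m and height (world z) of lid_b_knob below 0.142 m)) and (height (world z) of lid_c_knob below 0.042 m or (horizontal distance between lid_c_knob and tub_c below 0.03 m and height (world z) of lid_c_knob below 0.142 m)) and value of joint ok_button below 0.002 m).
It fails at once if the blue-headed spindle is dropped, thrown or knocked over (linear speed of blue_spindle above 0.4 m/s and contact force between each of the arm, the fingers and blue_spindle below 0.05 N).
It fails at once if one of the other things (yellow or red spindle, rolls, bottle, radio, screwdriver) is moved more than 30 mm (distance of any of yellow_spindle, red_spindle, tape_roll, tape_roll2, oil_bottle, radio, screwdriver from where it was at the start of the episode above 0.03 m).
It also fails if it takes over 72 s, if anything falls off the work surface, if the arm or the gripper's body presses on something with over 40 N, if the wrist force passes 120 N, or if a joint passes its speed limit or range.

## Working session

There is one attempt and no reset: what is moved stays moved. The work goes in short steps, Python scripts to look and compute and a tool call to move; the robot and the scene stay as the last step left them, time stands still between calls to the robot, and variables do not carry over. Pictures are saved under pics/ and viewed, at most 10 in all, crops included, and the job is handed in when it is done.

Besides the shell and the picture viewer there is one more tool, called after "Request:" in YAML: its name, and indented under it one key for each argument. arm_command: Moves the arm, as the interface text tells. Scaled input: -1 to 1 covers 150 mm each way for a shift and 0.08 rad each way for a turn. Its arguments: {"type":"object","properties":{"steps":{"type":"array","items":{"type":"array"}},"claw":{"type":"number"},"newtons":{"type":"number"}},"required":["steps"]}

```bash
mkdir -p pics; python3 - <<'E'
from cell import *
import cv2,numpy as np
s=get_state();print(s)
a=[]
for n in("scene","top"):
    c=read_camera(n);np.savez(f"{n}0.npz",**c);cv2.imwrite(f"pics/{n}0.png",c["image"][:,:,::-1])
    print(n,c["fx"],c["cx"],c["cy"],np.round(c["R"],3).tolist(),np.round(c["t"],1))
E
```

```text
{'clock': 0.0, 'joint_pos': array([-1.40450492e+00,  5.28443202e-01,  1.43391396e+00, -1.59488472e-05,
        1.18138544e+00, -1.78488414e-01]), 'qvel': array([ 1.39341525e-03,  1.23572091e-03, -8.69615178e-04,  6.92159712e-04,
       -5.59381242e-05,  1.07261820e-03]), 'joint_torque': array([-7.00044166e-04, -4.40039349e+01, -1.76592708e+01,  6.32393430e-02,
        5.82275062e-02, -1.73384715e-04]), 'tcp_pos': array([ 211.15790174, -587.51624707,  243.58198428]), 'tcp_rot': array([-1.07499876e-03,  9.85176532e-01,  1.71540213e-01, -8.18313677e-07]), 'wrist_force': array([-0.37771429, -0.25339255, -0.42307165]), 'wrist_torque': array([ 0.05798718, -0.01403518,  0.06587871]), 'grasp_force': 0.0, 'grip_width': 0.9969938456803668}
scene 429.6082367711446 257.0198801000615 191.85760686466747 [[-0.401, 0.916, 0.008], [0.655, 0.293, -0.696], [-0.64, -0.274, -0.718]] [ 158.8 -338.1 1634.8]
top 462.758959894212 254.3221177864722 194.10634970848943 [[0.011, -1.0, 0.007], [-0.99, -0.012, -0.138], [0.138, -0.005, -0.99]] [  61.   606.  1528.4]
```

View pics/top0.png

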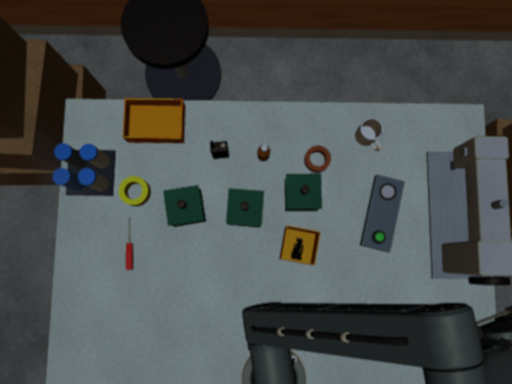

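View pics/scene0.png

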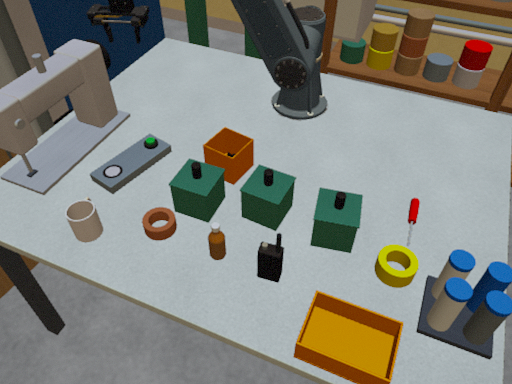

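The top view shows three dark green lids with knobs near (182,204), (245,207) and (304,190). The disc is near (388,191) and the button near (379,237). The orange look-alike is at (299,245), with the table clear to the left of it.

```bash
cat > h.py <<'E'
import cv2,numpy as np
from scipy.spatial.transform import Rotation as Ro
def ray(c,u,v,z):
    d=c["R"].T@np.array([(u-c["cx"])/c["fx"],(v-c["cy"])/c["fy"],1.]);o=-c["R"].T@c["t"]
    return o+d*(z-o[2])/d[2]
def proj(c,X):
    p=c["R"]@np.asarray(X,float)+c["t"];return [c["fx"]*p[0]/p[2]+c["cx"],c["fy"]*p[1]/p[2]+c["cy"]]
def blobs(m,amin=20):
    cs,_=cv2.findContours(m.astype(np.uint8),cv2.RETR_EXTERNAL,cv2.CHAIN_APPROX_NONE)
    return [k for k in cs if cv2.contourArea(k)>amin]
def pose(s):
    q=np.array(s["tcp_rot"]);return np.array(s["tcp_pos"]),Ro.from_quat(q[[1,2,3,0]])
def togo(s,target,yaw=None,tilt=0):
    """shift in tool axes (units of 150mm), turn (units .08rad) to a tool-down pose whose tool x points at yaw"""
    p,R=pose(s);out=R.inv().apply(np.asarray(target)-p)/150
    if yaw is None:return out,None
    x=np.array([np.cos(yaw),np.sin(yaw),0]);z=np.array([0,0,-1.]);y=np.cross(z,x)
    T=Ro.from_matrix(np.c_[x,y,z]);return out,(R.inv()*T).as_rotvec()/.08
E
python3 - <<'E'
from h import *
c=dict(np.load("top0.npz"));im=c["image"].astype(int);hsv=cv2.cvtColor(c["image"],cv2.COLOR_RGB2HSV)
m=(hsv[...,0]>60)&(hsv[...,0]<90)&(hsv[...,1]>110)
for k in blobs(m,30):
    P=np.array([ray(c,*q[0],113)[:2] for q in k]).astype(np.float32)
    r=cv2.minAreaRect(P);print("green",cv2.boundingRect(k),np.round(r[0]),np.round(r[1]),round(r[2],1),"mean v",hsv[k[0][0][1],k[0][0][0]])
g=hsv[...,2]
for (u,v) in((182,204),(245,207),(304,190)):
    w=g[v-10:v+11,u-10:u+11];ys,xs=np.where(w<w.min()+18);print("knob",xs.mean()+u-10,ys.mean()+v-10,np.round(ray(c,xs.mean()+u-10,ys.mean()+v-10,157)))
print("disc",ray(c,388,191,30),"btn",ray(c,379,237,34))
print("robot start yaw", togo({"tcp_rot":np.array([0,.985,.1715,0]),"tcp_pos":np.zeros(3)},[0,0,0],0))
E
```

```text
green (375, 232, 10, 10) [ 463. -334.] [29. 29.] 88.6 mean v [ 61 148  62]
green (227, 189, 36, 37) [552.  99.] [109. 112.] 86.4 mean v [ 79 113  61]
green (164, 186, 41, 40) [555. 295.] [114. 115.] 10.3 mean v [ 79 123  60]
green (286, 174, 35, 36) [606. -89.] [115. 111.] 0.7 mean v [ 80 112  57]
knob 184.05555555555554 205.83333333333334 [550. 288. 157.]
knob 244.54929577464787 205.95774647887325 [551.  99. 157.]
knob 302.8 190.85 [601. -84. 157.]
disc [ 623.20632448 -390.08248526   30.        ] btn [ 465.41339522 -353.99971472   34.        ]
robot start yaw (array([0., 0., 0.]), array([0.        , 0.        , 4.30959021]))
```

```bash
python3 - <<'E'
from cell import *
import cv2
c=read_camera("wrist");print(c["fx"],c["R"],c["t"]);cv2.imwrite("pics/w0.png",c["image"][:,:,::-1])
E
```

```text
302.7325575229559 [[ 0.33851276 -0.94096108 -0.00116545]
 [-0.90690729 -0.32659153  0.26619005]
 [-0.2508551  -0.08905178 -0.96391986]] [-623.36657891  -31.88467919  389.47505658]
```

View pics/w0.png

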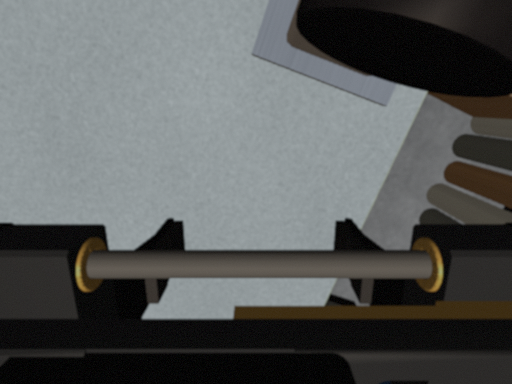

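Lids lie at about (552,99), (555,295) and (604,-87). The wrist view shows the fingers at the bottom and the camera on the tool's +x side. I'll start with the middle tub.

Request:
arm_command:
  steps:
    - [[0.246,-0.236,0],[0,0,0]]
    - [[0.246,-0.236,0],[0,0,0]]
    - [[0.246,-0.236,0],[0,0,0]]
    - [[0.246,-0.236,0],[0,0,0]]
    - [[0.246,-0.236,0],[0,0,0]]
  claw: 0.6
  newtons: 20

```text
clock: 0.78
tcp_pos: [325.6, -357.6, 244.4]
tcp_rot: [-0.0, 0.985, 0.171, 0.0]
wrist_force: [0.7, -0.1, -0.7]
grip_width: 0.611
grasp_force: 0.0
```

Request:
arm_command:
  steps:
    - [[0.246,-0.236,0],[0,0,0]]
    - [[0.246,-0.236,0],[0,0,0]]
    - [[0.246,-0.236,0],[0,0,0]]
    - [[0.246,-0.236,0],[0,0,0]]
    - [[0.246,-0.236,0],[0,0,0]]

```text
clock: 1.4
tcp_pos: [439.4, -128.7, 244.5]
tcp_rot: [0.0, 0.985, 0.171, 0.0]
wrist_force: [0.5, -1.0, 0.3]
grip_width: 0.601
grasp_force: 0.0
```

Request:
arm_command:
  steps:
    - [[0.246,-0.236,0],[0,0,0]]
    - [[0.246,-0.236,0],[0,0,0]]
    - [[0.246,-0.236,0],[0,0,0]]
    - [[0.246,-0.236,0],[0,0,0]]
    - [[0.246,-0.236,0],[0,0,0]]

```text
clock: 2.02
tcp_pos: [553.2, 100.3, 244.4]
tcp_rot: [0.0, 0.985, 0.172, -0.0]
wrist_force: [0.2, 0.3, 0.2]
grip_width: 0.601
grasp_force: 0.0
```

Request:
arm_command:
  steps:
    - [[0,0,0],[0,0,0.9]]
    - [[0,0,0],[0,0,0.9]]
    - [[0,0,0],[0,0,0.9]]
    - [[0,0,0],[0,0,0.9]]
    - [[0,0,0],[0,0,0.9]]

```text
clock: 2.65
tcp_pos: [552.4, 98.7, 244.2]
tcp_rot: [-0.0, 1.0, -0.009, -0.0]
wrist_force: [-0.3, 0.4, 0.0]
grip_width: 0.6
grasp_force: 0.0
```

```bash
python3 - <<'E'
from cell import *
from h import *
s=get_state();print(s["clock"],s["tcp_pos"],s["tcp_rot"],s["grip_width"])
c=read_camera("wrist");np.savez("w1.npz",**c);cv2.imwrite("pics/w1.png",c["image"][:,:,::-1])
print(proj(c,[551,99,157]),proj(c,[551,99,113]))
E
```

```text
2.65 [552.44396601  98.69415555 244.23322131] [-2.78877624e-06  9.99961479e-01 -8.76831760e-03 -3.96840305e-04] 0.59979669731247
[np.float64(259.4364629428941), np.float64(203.0666326284146)] [np.float64(259.3349102249631), np.float64(188.24519538724417)]
```

View pics/w1.png

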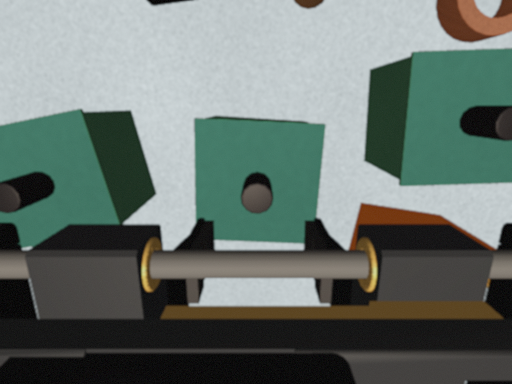

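The wrist view shows the middle lid: knob top at (257,198), lid far edge from (195,119) to (324,124), fingers at about x=200 and 320.

```bash
python3 - <<'E'
from h import *
c=dict(np.load("w1.npz"))
print(ray(c,257,198,157))
for q in((195,119),(324,124),(303,242)):print(ray(c,*q,113))
for q in((478,123),(504,123),(413,56),(400,185)):print("right",ray(c,*q,157 if q[0]==504 else 113))
for q in((8,198),(80,110),(122,220)):print("left",ray(c,*q,157 if q[0]==8 else 113))
E
```

```text
[555.20568736 100.83999223 157.        ]
[614.56641325 154.0512928  113.        ]
[608.38239038  41.40748311 113.        ]
[495.90992741  57.32088483 113.        ]
right [606.95165566 -93.32988179 113.        ]
right [609.63218205 -81.24230288 157.        ]
right [662.28170648 -29.98291823 113.        ]
right [551.89384053 -31.09811388 113.        ]
left [558.53354301 295.84651949 157.        ]
left [623.84073866 252.9630262  113.        ]
left [521.79389238 230.63443809 113.        ]
```

Request:
arm_command:
  steps:
    - [[0.02,-0.013,0.3],[0,0,0]]
    - [[0,0,0.3],[0,0,0]]
    - [[0,0,0.08],[0,0,0]]
    - [[0,0,0],[0,0,0]]
    - [[0,0,0],[0,0,0]]

```text
clock: 3.32
tcp_pos: [557.1, 100.5, 144.1]
tcp_rot: [0.0, 1.0, -0.007, 0.002]
wrist_force: [0.5, 1.0, 0.3]
grip_width: 0.599
grasp_force: 0.0
```

Request:
arm_command:
  steps:
    - [[0,0,0],[0,0,0]]
    - [[0,0,0],[0,0,0]]
    - [[0,0,0],[0,0,0]]
    - [[0,0,0],[0,0,0]]
  claw: 0.1
  newtons: 25

```text
clock: 3.82
tcp_pos: [555.9, 100.5, 142.9]
tcp_rot: [0.0, 1.0, -0.008, 0.0]
wrist_force: [-0.9, -0.3, 1.9]
grip_width: 0.287
grasp_force: 25.0
```

Request:
arm_command:
  steps:
    - [[0,0,-0.1],[0,0,0]]
    - [[0,0,-0.15],[0,0,0]]
    - [[0,0,-0.25],[0,0,0]]
    - [[0,0,-0.2],[0,0,0]]
    - [[0,0,0],[0,0,0]]

```text
clock: 4.45
tcp_pos: [557.4, 100.6, 250.5]
tcp_rot: [-0.0, 1.0, -0.008, 0.003]
wrist_force: [-0.5, 0.1, -2.1]
grip_width: 0.291
grasp_force: 25.0
```

Request:
arm_command:
  steps:
    - [[-0.22,0,0],[0,0,0]]
    - [[-0.22,0,0],[0,0,0]]
    - [[-0.22,0,0],[0,0,0]]
    - [[-0.22,0,0],[0,0,0]]
    - [[0,0,0.25],[0,0,0]]

```text
clock: 5.08
tcp_pos: [421.8, 102.9, 210.6]
tcp_rot: [-0.0, 1.0, -0.007, 0.001]
wrist_force: [0.1, -0.4, -1.9]
grip_width: 0.29
grasp_force: 25.0
```

Request:
arm_command:
  steps:
    - [[0,0,0.3],[0,0,0]]
    - [[0,0,0.3],[0,0,0]]
    - [[0,0,0.3],[0,0,0]]
    - [[0,0,0.2],[0,0,0]]
    - [[0,0,0],[0,0,0]]

```text
clock: 5.7
tcp_pos: [421.5, 102.5, 42.8]
tcp_rot: [-0.0, 1.0, -0.008, -0.004]
wrist_force: [0.7, -0.6, -1.6]
grip_width: 0.292
grasp_force: 25.0
```

```bash
python3 - <<'E'
from cell import *
from h import *
c=read_camera("top");np.savez("t1.npz",**c)
w=c["image"][150:260,150:340];cv2.imwrite("pics/t1.png",cv2.resize(w[:,:,::-1],None,fx=4,fy=4,interpolation=cv2.INTER_CUBIC))
E
```

```text
(no output)
```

View pics/t1.png

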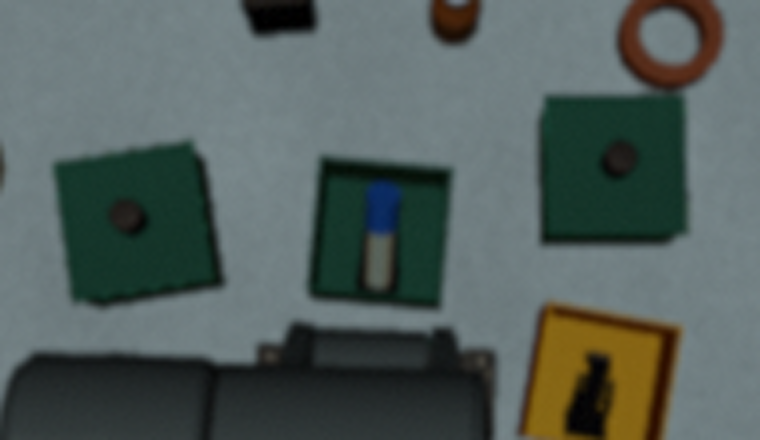

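The crop of the top view shows that the middle tub holds the blue spindle: head near crop (383,208), leaning towards +x. I'll lay the lid down and go above the tub.

Request:
arm_command:
  steps:
    - [[0,0,0.02],[0,0,0]]
    - [[0,0,0.016],[0,0,0]]
    - [[0,0,0],[0,0,0]]
    - [[0,0,0],[0,0,0]]

```text
clock: 6.25
tcp_pos: [424.1, 102.6, 40.1]
tcp_rot: [0.0, 1.0, -0.008, 0.001]
wrist_force: [-0.3, -0.3, -1.9]
grip_width: 0.291
grasp_force: 25.0
```

Request:
arm_command:
  steps:
    - [[0,0,0],[0,0,0]]
    - [[0,0,0],[0,0,0]]
    - [[0,0,0],[0,0,0]]
  claw: 0.6

```text
clock: 6.62
tcp_pos: [423.8, 102.6, 39.7]
tcp_rot: [-0.0, 1.0, -0.008, 0.0]
wrist_force: [0.0, 0.2, -0.3]
grip_width: 0.54
grasp_force: 0.0
```

Request:
arm_command:
  steps:
    - [[0,0,-0.15],[0,0,0]]
    - [[0,0,-0.35],[0,0,0]]
    - [[0,0,-0.35],[0,0,0]]
    - [[0,0,-0.35],[0,0,0]]
    - [[0,0,-0.2],[0,0,0]]

```text
clock: 7.25
tcp_pos: [424.3, 102.6, 252.4]
tcp_rot: [0.0, 1.0, -0.008, 0.002]
wrist_force: [0.4, 0.4, -0.3]
grip_width: 0.598
grasp_force: 0.0
```

Request:
arm_command:
  steps:
    - [[0.34,0,0],[0,0,0.3]]
    - [[0.34,0,0],[0,0,0.2]]
    - [[0.34,0,0],[0,0,0]]
    - [[0,0,0],[0,0,0]]
    - [[0,0,0],[0,0,0]]

```text
clock: 7.88
tcp_pos: [575.2, 97.0, 248.8]
tcp_rot: [-0.0, 1.0, -0.028, -0.002]
wrist_force: [-0.6, -1.6, 0.9]
grip_width: 0.597
grasp_force: 0.0
```

```bash
python3 - <<'E'
from cell import *
from h import *
s=get_state();print(s["clock"],s["tcp_pos"],s["tcp_rot"],s["wrist_force"])
c=read_camera("wrist");np.savez("w2.npz",**c);cv2.imwrite("pics/w2.png",c["image"][:,:,::-1])
def blue(c,a=20):
    h=cv2.cvtColor(c["image"],cv2.COLOR_RGB2HSV);return blobs((h[...,0]>100)&(h[...,0]<130)&(h[...,1]>130)&(h[...,2]>50),a)
for k in blue(c):
    r=cv2.minAreaRect(k);print(r,cv2.boundingRect(k),[ray(c,*r[0],z).round(1) for z in(80,89)])
t=read_camera("top")
for k in blue(t,8):
    r=cv2.minAreaRect(k)
    if 220<r[0][0]<270:print("top",r,ray(t,*r[0],89).round(1))
E
```

```text
7.875 [575.23984064  97.01989153 248.83154327] [-4.42982727e-05  9.99616505e-01 -2.76488813e-02 -1.54271343e-03] [-0.5977309  -1.55767788  0.8667026 ]
((257.0, 176.0), (36.0, 28.0), 90.0) (243, 158, 29, 37) [array([576.4,  99.6,  80. ]), array([578.5,  99.4,  89. ])]
top ((244.5, 205.5), (3.0, 7.0), 90.0) [560.6 100.1  89. ]
```

View pics/w2.png

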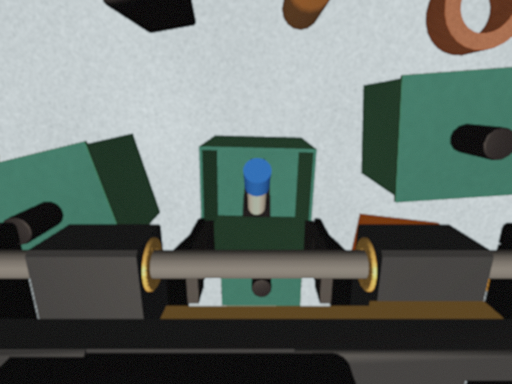

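The wrist view shows the blue head at (257,176), centred between the fingers, and the lid flat on the table at the bottom, knob at (261,288). I'll descend and grasp the head.

Request:
arm_command:
  steps:
    - [[0,-0.015,0.3],[0,0,0]]
    - [[0,0,0.3],[0,0,0]]
    - [[0,0,0.3],[0,0,0]]
    - [[0,0,0.2],[0,0,0]]
    - [[0,0,0],[0,0,0]]

```text
clock: 8.6
tcp_pos: [573.8, 99.4, 82.9]
tcp_rot: [0.0, 1.0, -0.027, -0.003]
wrist_force: [-0.2, 0.4, 0.0]
grip_width: 0.599
grasp_force: 0.0
```

Request:
arm_command:
  steps:
    - [[0,0,0],[0,0,0]]
    - [[0,0,0],[0,0,0]]
    - [[0,0,0],[0,0,0]]
    - [[0,0,0],[0,0,0]]
  claw: 0.1
  newtons: 40

```text
clock: 9.1
tcp_pos: [577.5, 99.2, 85.9]
tcp_rot: [-0.0, 1.0, -0.028, 0.001]
wrist_force: [0.2, 0.5, 4.6]
grip_width: 0.316
grasp_force: 39.9
```

Request:
arm_command:
  steps:
    - [[0,0,-0.05],[0,0,0]]
    - [[0,0,-0.15],[0,0,0]]
    - [[0,0,-0.25],[0,0,0]]
    - [[0,0,-0.3],[0,0,0]]
    - [[0,0,-0.3],[0,0,0]]

```text
clock: 9.72
tcp_pos: [576.1, 99.2, 243.3]
tcp_rot: [0.0, 1.0, -0.028, -0.001]
wrist_force: [0.7, -0.2, -2.2]
grip_width: 0.316
grasp_force: 40.0
```

Request:
arm_command:
  steps:
    - [[0,0,-0.3],[0,0,0]]
    - [[0,0,-0.1],[0,0,0]]
    - [[0,0,0],[0,0,0]]
    - [[0,0,0],[0,0,0]]

```text
clock: 10.22
tcp_pos: [575.4, 99.2, 299.8]
tcp_rot: [0.0, 1.0, -0.028, -0.002]
wrist_force: [0.3, -0.2, -1.6]
grip_width: 0.309
grasp_force: 40.0
```

```bash
python3 - <<'E'
from cell import *
from h import *
s=get_state();print(s["clock"],s["tcp_pos"],s["tcp_rot"],s["joint_pos"],s["wrist_force"],s["grip_width"])
c=read_camera("scene");np.savez("s2.npz",**c)
p=s["tcp_pos"];u,v=map(int,proj(c,p-[0,0,30]));print(u,v)
w=c["image"][v-60:v+60,u-75:u+75];a=cv2.resize(w,(600,480),interpolation=cv2.INTER_CUBIC)
cv2.imwrite("pics/s2.png",a[:,:,::-1])
E
```

```text
10.225 [575.37395833  99.1961595  299.81092263] [ 2.03590175e-05  9.99614552e-01 -2.76590172e-02 -2.39268170e-03] [-2.05496324e-02  4.14798147e-01  1.46870253e+00 -7.00866471e-06
  1.26287751e+00  1.60557408e+00] [ 0.34590105 -0.16253893 -1.60678353] 0.3088638414622189
265 142
```

View pics/s2.png

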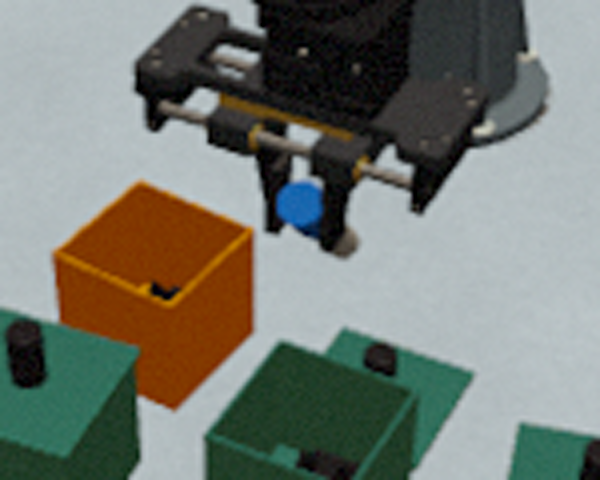

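The scene crop shows the spindle held by its blue head at crop (302,205), still leaning, foot end towards (345,243). Tub, lid and look-alike are undisturbed. Next I carry it over the disc and turn it upright.

Request:
arm_command:
  steps:
    - [[0.03,0.15,0],[0,0,0]]
    - [[0.05,0.31,0],[0,0,0]]
    - [[0.05,0.34,0],[0,0,0]]
    - [[0.05,0.34,0],[0,0,0]]
    - [[0.05,0.34,0],[0,0,0]]

```text
clock: 10.9
tcp_pos: [598.3, -125.6, 299.9]
tcp_rot: [-0.001, 1.0, -0.028, -0.002]
wrist_force: [0.4, 0.9, -0.9]
grip_width: 0.313
grasp_force: 40.0
```

Request:
arm_command:
  steps:
    - [[0.05,0.34,0],[0,0,0]]
    - [[0.05,0.34,0],[0,0,0]]
    - [[0.05,0.34,0],[0,0,0]]
    - [[0.05,0.34,0],[0,0,0]]
    - [[0.05,0.34,0],[0,0,0.6]]

```text
clock: 11.52
tcp_pos: [621.8, -382.2, 299.3]
tcp_rot: [-0.001, 0.999, -0.052, -0.002]
wrist_force: [0.0, -0.2, -1.8]
grip_width: 0.315
grasp_force: 40.0
```

Request:
arm_command:
  steps:
    - [[0,0,0],[0,0,1]]
    - [[0,0,0],[0,0,1]]
    - [[0,0,0],[0,0,1]]
    - [[0,0,0],[0,0,1]]
    - [[0,0,0],[0,0,1]]

```text
clock: 12.15
tcp_pos: [621.7, -380.6, 299.1]
tcp_rot: [-0.001, 0.968, -0.25, -0.002]
wrist_force: [0.0, 0.6, -1.0]
grip_width: 0.315
grasp_force: 39.9
```

Request:
arm_command:
  steps:
    - [[0,0,0],[0,0.7,0]]
    - [[0,0,0],[0,0.9,0]]
    - [[0,0,0],[0,0.9,0]]
    - [[0,0,0],[0,0.9,0]]
    - [[0,0,0],[0,0.9,0]]

```text
clock: 12.78
tcp_pos: [621.5, -380.4, 299.3]
tcp_rot: [0.042, 0.954, -0.245, 0.165]
wrist_force: [-0.4, -0.3, -1.2]
grip_width: 0.311
grasp_force: 40.0
```

Request:
arm_command:
  steps:
    - [[0,0,0],[0,0.9,0]]
    - [[0,0,0],[0,0.9,0]]
    - [[0,0,0],[0,0.9,0]]
    - [[0,0,0],[0,0.9,0]]
    - [[0,0,0],[0,0.8,0]]

```text
clock: 13.4
tcp_pos: [621.2, -380.1, 299.1]
tcp_rot: [0.084, 0.911, -0.234, 0.329]
wrist_force: [0.9, 1.1, -2.0]
grip_width: 0.311
grasp_force: 39.9
```

```bash
python3 - <<'E'
from cell import *
from h import *
s=get_state();print(s["clock"],s["tcp_pos"],s["tcp_rot"],s["joint_pos"],s["grip_width"])
print(pose(s)[1].as_matrix().round(3).tolist())
c=read_camera("scene");np.savez("s3.npz",**c);t=read_camera("top");np.savez("t3.npz",**t)
p=s["tcp_pos"];u,v=map(int,proj(c,p-[0,0,50]));print(u,v)
a=cv2.resize(c["image"][v-40:v+80,max(u-75,0):max(u-75,0)+150],(600,480),interpolation=cv2.INTER_CUBIC)
cv2.imwrite("pics/s3.png",a[:,:,::-1])
E
```

```text
13.4 [ 621.2203986  -380.09101646  299.10543494] [ 0.08397954  0.91099085 -0.23435327  0.32881859] [-0.76882387  0.43705536  1.63975669  0.4224609   0.42335506  0.97609611] 0.31070784227148224
[[0.674, -0.482, 0.56], [-0.372, -0.876, -0.307], [0.638, -0.001, -0.77]]
95 112
```

View pics/s3.png

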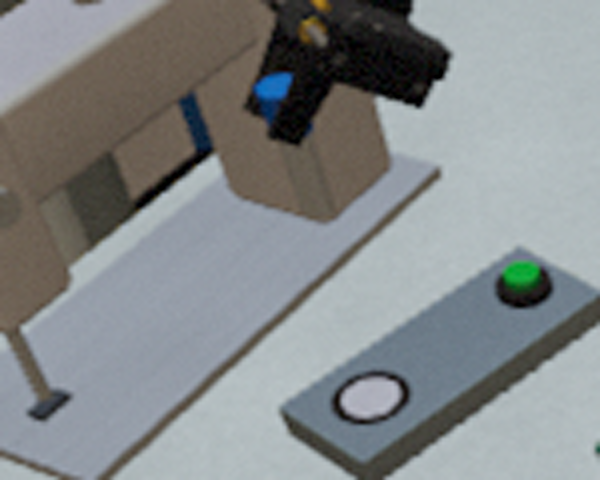

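The crop shows the spindle over the stand, the disc at crop (371,397) and the button at (521,275). The stem is hard to tell from the sewing machine behind it, so I'll measure the disc and predict the stem's place.

```bash
python3 - <<'E'
from h import *
c=dict(np.load("s3.npz"));t=dict(np.load("t0.npz" if 0 else "top0.npz"))
print("disc scene",ray(c,20+371/4-.4,72+397/4-.4,30),"btn",ray(c,20+521/4-.4,72+272/4-.4,36))
# top: disc white blob & button subpixel
def cen(img,m,x0,y0,r=12):
    w=m[y0-r:y0+r+1,x0-r:x0+r+1].astype(np.uint8);n,l,st,ce=cv2.connectedComponentsWithStats(w)
    i=1+np.argmax(st[1:,4]);return ce[i]+[x0-r,y0-r],st[i]
h=cv2.cvtColor(t["image"],cv2.COLOR_RGB2HSV)
d,st=cen(t,h[...,2]>120,388,191,9);print("disc top",d,st,ray(t,*d,30))
b,st=cen(t,(h[...,1]>130)&(h[...,0]<75)&(h[...,0]>45),379,237);print("btn top",b,st,ray(t,*b,36))
s=dict(p=[622.9,-381,296.8])
P=np.array(s["p"])
for dz in(17,-17,-83):
    q=np.array(proj(c,P+[0,0,dz]));print(dz,q,((q-[20,72])*4).round())
for a in(-10,10):  # lean in tilt plane
    n=np.array([np.cos(-.5)*np.sin(np.radians(a)),np.sin(-.5)*np.sin(np.radians(a)),np.cos(np.radians(a))]);print(a,((np.array(proj(c,P-83*n))-[20,72])*4).round())
E
```

```text
disc scene [ 622.10435381 -386.98712405   30.        ] btn [ 452.57881329 -361.8534645    36.        ]
disc top [387.27692308 191.16923077] [ 4  5 10  9 65] [ 622.58963596 -387.58248274   30.        ]
btn top [379.23376623 236.46753247] [ 8  7 10 10 77] [ 467.1131494  -354.28484742   36.        ]
17 [88.52306332 91.7381215 ] [274.  79.]
-17 [ 92.02751123 102.80561665] [288. 123.]
-83 [ 98.41877984 122.99006113] [314. 204.]
-10 [293. 210.]
10 [333. 195.]
```

Request:
arm_command:
  steps:
    - [[-0.166,0.01,0.207],[0,0,0]]
    - [[-0.166,0.01,0.207],[0,0,0]]
    - [[-0.166,0.01,0.207],[0,0,0]]
    - [[-0.166,0.01,0.207],[0,0,0]]
    - [[0,0,0],[0,0,0]]

```text
clock: 14.12
tcp_pos: [622.7, -385.7, 152.8]
tcp_rot: [0.081, 0.911, -0.234, 0.329]
wrist_force: [-0.7, 0.6, -1.5]
grip_width: 0.31
grasp_force: 39.9
```

Request:
arm_command:
  steps:
    - [[0,0,0],[0,0,0]]
    - [[0,0,0],[0,0,0]]

```text
clock: 14.38
tcp_pos: [624.3, -387.3, 158.6]
tcp_rot: [0.084, 0.91, -0.233, 0.333]
wrist_force: [-0.3, 0.7, -1.7]
grip_width: 0.31
grasp_force: 39.9
```

```bash
cat > look.py <<'E'
from cell import *
from h import *
import sys
s=get_state();R=pose(s)[1].as_matrix();P=s["tcp_pos"]+3*R[:,2];print(s["clock"],s["tcp_pos"],"grasp",P,s["wrist_force"],s["grip_width"])
c=read_camera("scene");np.savez(sys.argv[1]+".npz",**c)
u,v=map(int,proj(c,P-[0,0,30]));o=np.array([max(u-40,0),v-35]);print("origin",o)
for dz in(14,-20,-86.5):print(dz,((np.array(proj(c,P+[0,0,dz]))-o+.5)*8).round())
a=cv2.resize(c["image"][o[1]:o[1]+70,o[0]:o[0]+90],None,fx=8,fy=8,interpolation=cv2.INTER_CUBIC)
cv2.imwrite(f"pics/{sys.argv[1]}.png",a[:,:,::-1])
E
python3 look.py s4
```

```text
14.375 [ 624.30166637 -387.315622    158.62420023] grasp [ 626.0024242  -388.23912768  156.33191751] [-0.33206373  0.7264417  -1.70582581] 0.30983723019242715
origin [ 63 112]
14 [297. 191.]
-20 [321. 265.]
-86.5 [365. 403.]
```

View pics/s4.png

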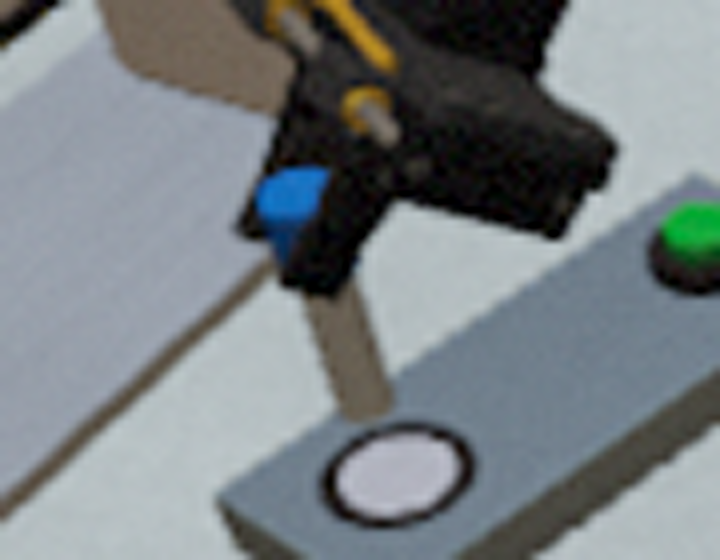

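The crop shows the stem edges running parallel to the predicted vertical (slope 0.33 against 0.32). The foot, near crop (368,410), is above the disc centred at (398,475), so the spindle is upright within about 1°. I'll lower it.

Request:
arm_command:
  steps:
    - [[-0.06,0.002,0.056],[0,0,0]]
    - [[-0.06,0.002,0.056],[0,0,0]]
    - [[-0.05,0.002,0.056],[0,0,0]]
    - [[0,0,0],[0,0,0]]
    - [[0,0,0],[0,0,0]]

```text
clock: 15.05
tcp_pos: [620.7, -386.2, 122.2]
tcp_rot: [0.084, 0.91, -0.233, 0.333]
wrist_force: [0.6, -0.4, -1.1]
grip_width: 0.309
grasp_force: 39.9
```

```bash
python3 look.py s5; python3 - <<'E'
from cell import *
from h import *
s=get_state();R=pose(s)[1].as_matrix();print(R.round(3).tolist(),s["joint_pos"].round(3))
c=dict(np.load("s5.npz"));print("disc px",(np.array(proj(c,[622.4,-387.3,30]))))
E
```

```text
15.05 [ 620.66683919 -386.17273546  122.23289568] grasp [ 622.36544811 -387.09476002  119.93842439] [ 0.64427492 -0.39078699 -1.09432322] 0.30857537861320933
origin [ 67 121]
14 [299. 194.]
-20 [322. 265.]
-86.5 [364. 397.]
[[0.67, -0.48, 0.566], [-0.368, -0.877, -0.307], [0.644, -0.002, -0.765]] [-0.78   0.716  1.762  1.659  0.181 -0.305]
disc px [112.20688169 170.88156134]
```

View pics/s5.png

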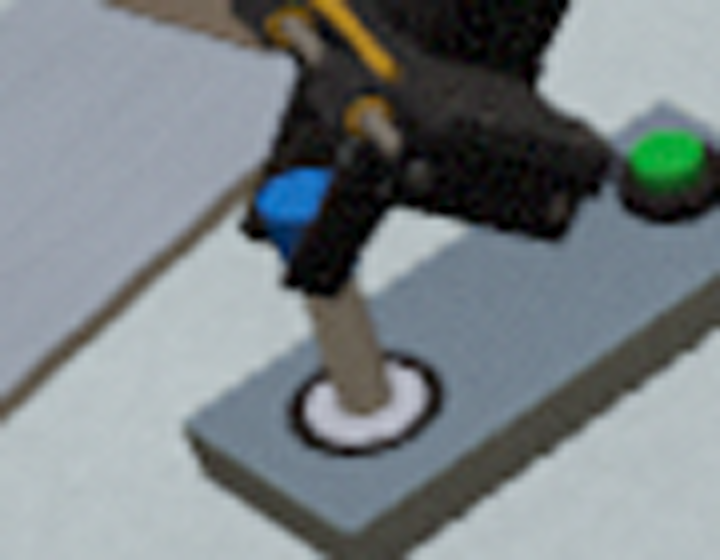

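The crop shows the foot just over the middle of the white disc and the stem upright. Now I lower in small steps until the force tells of contact.

Request:
arm_command:
  steps:
    - [[-0.0086,0,0.0102],[0,0,0]]
    - [[0,0,0],[0,0,0]]
    - [[0,0,0],[0,0,0]]

```text
clock: 15.48
tcp_pos: [620.7, -386.2, 119.9]
tcp_rot: [0.084, 0.91, -0.233, 0.333]
wrist_force: [0.1, 0.6, 2.5]
grip_width: 0.307
grasp_force: 39.9
```

Request:
arm_command:
  steps:
    - [[-0.0043,0,0.0051],[0,0,0]]
    - [[0,0,0],[0,0,0]]
    - [[0,0,0],[0,0,0]]

```text
clock: 15.85
tcp_pos: [621.2, -386.5, 119.9]
tcp_rot: [0.084, 0.91, -0.233, 0.333]
wrist_force: [-1.9, 1.0, 5.7]
grip_width: 0.312
grasp_force: 39.9
```

Request:
arm_command:
  steps:
    - [[0,0,0],[0,0,0]]
    - [[0,0,0],[0,0,0]]
  newtons: 8

```text
clock: 16.1
tcp_pos: [621.2, -386.4, 119.7]
tcp_rot: [0.084, 0.91, -0.233, 0.333]
wrist_force: [-0.9, 0.6, 6.1]
grip_width: 0.316
grasp_force: 8.0
```

Request:
arm_command:
  steps:
    - [[0,0,0],[0,0,0]]
    - [[0,0,0],[0,0,0]]
    - [[0,0,0],[0,0,0]]
  newtons: 3

```text
clock: 16.48
tcp_pos: [620.6, -385.9, 118.4]
tcp_rot: [0.083, 0.91, -0.233, 0.332]
wrist_force: [0.2, 1.0, 5.3]
grip_width: 0.32
grasp_force: 3.0
```

Request:
arm_command:
  steps:
    - [[0,0,0],[0,0,0]]
    - [[0,0,0],[0,0,0]]
    - [[0,0,0],[0,0,0]]
    - [[0,0,0],[0,0,0]]
  claw: 0.6

```text
clock: 16.98
tcp_pos: [620.0, -385.7, 117.6]
tcp_rot: [0.083, 0.91, -0.233, 0.331]
wrist_force: [-0.3, 1.0, 1.0]
grip_width: 0.588
grasp_force: 0.0
```

```bash
python3 look.py s6; cat > meas.py <<'E'
from h import *
import sys
# stem/head in scene picture: blue blob centre and axis of the (blue head + stem)
c=dict(np.load(sys.argv[1]+".npz"));h=cv2.cvtColor(c["image"],cv2.COLOR_RGB2HSV)
m=((h[...,0]>100)&(h[...,0]<125)&(h[...,1]>150)).astype(np.uint8)
for k in blobs(m,8):
    x,y,w,hh=cv2.boundingRect(k)
    if 70<x<130 and 100<y<200:print("blue",x,y,w,hh,cv2.minAreaRect(k))
# expected silhouette of an upright head on the disc
X=np.array([622.4,-387.3,30]);pts=[proj(c,X+[14*np.cos(a),14*np.sin(a),z]) for z in(66,100) for a in np.arange(0,6.3,.2)]
print("expected box",cv2.boundingRect(np.array(pts,np.float32)))
E
python3 meas.py s6
```

```text
16.975 [ 619.96529121 -385.70192637  117.5740836 ] grasp [ 621.65916983 -386.62052321  115.27474564] [-0.26992926  1.03042365  1.04298999] 0.5883279652861702
origin [ 68 122]
14 [297. 195.]
-20 [319. 266.]
-86.5 [361. 397.]
blue 99 142 11 15 ((104.8846206665039, 148.42308044433594), (13.27171516418457, 9.798744201660156), 60.2551155090332)
expected box (99, 142, 13, 16)
```

Request:
arm_command:
  steps:
    - [[0,0,-0.05],[0,0,0]]
    - [[0,0,-0.1],[0,0,0]]
    - [[0,0,-0.1],[0,0,0]]
    - [[0,0,-0.15],[0,0,0]]
    - [[0,0,-0.15],[0,0,0]]

```text
clock: 17.65
tcp_pos: [572.9, -360.1, 182.0]
tcp_rot: [0.083, 0.91, -0.233, 0.332]
wrist_force: [-0.0, 0.3, 0.4]
grip_width: 0.599
grasp_force: 0.0
```

```bash
python3 look.py s7;python3 meas.py s7; python3 - <<'E'
from cell import *
from h import *
s=get_state();print(s["joint_pos"].round(3),pose(s)[1].as_matrix().round(3).tolist())
E
```

```text
17.65 [ 572.92869208 -360.10955599  182.01507077] grasp [ 574.62424799 -361.02901261  179.71731323] [-0.0237079   0.3087084   0.42301472] 0.5991012588931866
origin [80 98]
14 [298. 189.]
-20 [319. 265.]
-86.5 [358. 405.]
blue 101 144 11 14 ((105.6470718383789, 150.08824157714844), (13.581995010375977, 8.48874568939209), 75.96376037597656)
expected box (99, 142, 13, 16)
[-0.811  0.56   1.872  1.405  0.203 -0.07 ] [[0.67, -0.48, 0.566], [-0.368, -0.877, -0.307], [0.644, -0.002, -0.765]]
```

Request:
arm_command:
  steps:
    - [[-0.095,0.097,-0.197],[0,0,0]]
    - [[-0.095,0.097,-0.197],[0,0,0]]
    - [[-0.095,0.097,-0.197],[0,0,0]]
    - [[0,0,0],[0,-0.7,0]]
    - [[0,0,0],[0,-0.7,0]]
  claw: 0

```text
clock: 18.32
tcp_pos: [473.6, -355.3, 221.7]
tcp_rot: [0.07, 0.926, -0.237, 0.286]
wrist_force: [0.7, 1.2, -0.0]
grip_width: 0.115
grasp_force: 0.0
```

Request:
arm_command:
  steps:
    - [[0,0,0],[0,-0.9,0]]
    - [[0,0,0],[0,-0.9,0]]
    - [[0,0,0],[0,-0.9,0]]
    - [[0,0,0],[0,-0.9,0]]
    - [[0,0,0],[0,-0.9,0]]

```text
clock: 18.95
tcp_pos: [474.5, -354.9, 221.6]
tcp_rot: [0.027, 0.962, -0.245, 0.117]
wrist_force: [0.8, -0.2, -1.3]
grip_width: 0.006
grasp_force: 0.0
```

Request:
arm_command:
  steps:
    - [[0,0,0],[0,-0.9,0]]
    - [[0,0,0],[0,-0.9,0]]
    - [[0,0,0],[0,-0.9,0]]
    - [[0,0,0],[0,0,0]]
    - [[0,0,0],[0,0,0]]

```text
clock: 19.58
tcp_pos: [474.2, -354.5, 221.1]
tcp_rot: [-0.0, 0.969, -0.246, 0.013]
wrist_force: [0.2, 0.6, 0.4]
grip_width: 0.004
grasp_force: 0.0
```

```bash
cat > stand.py <<'E'
from cell import *
from h import *
s=get_state();print(s["clock"],s["tcp_pos"],s["tcp_rot"],s["joint_pos"].round(2),s["grip_width"])
c=read_camera("scene");np.savez("s8.npz",**c)
b=dict(np.load("top0.npz"))  # blue head and foot
h=cv2.cvtColor(c["image"],cv2.COLOR_RGB2HSV)
def box(m):
    for k in blobs(m,8):
        x,y,w,hh=cv2.boundingRect(k)
        if 80<x<130 and 120<y<200:print(" blob",x,y,w,hh,cv2.contourArea(k))
box((h[...,0]>100)&(h[...,0]<125)&(h[...,1]>150))
X=np.array([622.4,-387.3,30])
for z in(0,50,100):print(z,np.round(proj(c,X+[0,0,z]),1))
g=c["image"][:,95:127].astype(int)
for y in range(146,176,3):print(y,(g[y,:,0]-g[y,:,2]).tolist())
w=read_camera("wrist");np.savez("w8.npz",**w);hw=cv2.cvtColor(w["image"],cv2.COLOR_RGB2HSV)
for n,lo,hi in(("blue",100,125),("green",45,75)):
    for k in blobs((hw[...,0]>lo)&(hw[...,0]<hi)&(hw[...,1]>130)&(hw[...,2]>50),60):
        r=cv2.boundingRect(k);u,v=r[0]+r[2]/2,r[1]+r[3]/2;print(n,r,ray(w,u,v,130 if n=="blue" else 36).round(1))
E
python3 stand.py
```

```text
19.575 [ 474.17005443 -354.51360112  221.09769736] [-5.74287984e-06  9.69113185e-01 -2.46252221e-01  1.33969813e-02] [-0.84  0.5   1.56  0.02  1.06  1.22] 0.004475288113964301
 blob 101 144 11 14 94.0
0 [112.2 170.9]
50 [108.3 158.7]
100 [104.2 145.7]
146 [23, 10, -7, -11, -30, -92, -178, -172, -158, -164, -168, -167, -163, -166, -102, -19, -10, -11, -13, -12, -13, -13, -15, -13, -12, -11, -13, -12, -11, -12, -12, -13]
149 [-11, -14, -12, -12, -10, -14, -88, -106, -120, -119, -107, -92, -89, -77, -71, -38, -18, -11, -13, -11, -13, -11, -11, -12, -11, -12, -12, -12, -11, -11, -16, -24]
152 [-12, -11, -14, -14, -11, -11, -15, -61, -77, -86, -81, -83, -74, -78, -74, -72, -39, -19, -12, -13, -13, -13, -12, -11, -10, -13, -17, -25, -31, -29, -25, -26]
155 [-13, -13, -13, -13, -13, -13, -12, -16, -61, -82, -80, -85, -74, -84, -69, -82, -48, -13, -13, -13, -9, -15, -23, -24, -27, -27, -29, -27, -27, -26, -26, -30]
158 [-12, -11, -13, -11, -11, -13, -12, -12, -14, -12, 0, 8, 8, 8, 13, 25, 21, 1, -20, -33, -26, -26, -29, -27, -30, -26, -27, -26, -28, -27, -29, -28]
161 [-13, -13, -11, -12, -12, -13, -12, -13, -12, -13, -9, 11, 21, 21, 20, 19, 20, 21, -3, -24, -29, -29, -29, -28, -28, -28, -27, -27, -27, -28, -27, -27]
164 [-12, -13, -13, -14, -12, -11, -13, -13, -17, -25, -35, -17, 11, 21, 20, 20, 16, 20, 20, -1, -23, -22, -25, -26, -28, -30, -26, -26, -28, -27, -27, -29]
167 [-13, -11, -8, -15, -24, -26, -29, -29, -29, -28, -27, -15, 6, 21, 19, 19, 19, 21, 16, 21, -7, -11, -14, -12, -6, 5, -14, -23, -27, -26, -26, -28]
170 [-25, -33, -27, -27, -28, -27, -29, -26, -17, 4, -5, -12, -15, -10, 17, 20, 20, 21, 20, 21, 17, -9, -14, -14, -13, -5, 7, -16, -25, -26, -27, -24]
173 [-25, -27, -25, -24, -27, -31, -27, -22, -3, 5, -10, -17, -13, -15, -14, -8, -4, -6, -10, -12, -15, -15, -14, -10, 2, -2, -20, -29, -28, -25, -28, -29]
blue (178, 0, 45, 33) [ 611.9 -381.8  130. ]
green (246, 175, 27, 27) [ 464.1 -347.8   36. ]
```

The spindle stands still: two pictures agree, and its axis and foot match the prediction. Now the button.

Request:
arm_command:
  steps:
    - [[-0.069,0.011,0.25],[0,0,0]]
    - [[0,0,0.3],[0,0,0]]
    - [[0,0,0.3],[0,0,0]]
    - [[0,0,0.12],[0,0,0]]
    - [[0,0,0],[0,0,0]]

```text
clock: 20.3
tcp_pos: [467.7, -352.0, 75.1]
tcp_rot: [-0.0, 0.969, -0.246, 0.012]
wrist_force: [0.5, 1.3, 0.3]
grip_width: 0.005
grasp_force: 0.0
```

Request:
arm_command:
  steps:
    - [[0,0,0.02],[0,0,0]]
    - [[0,0,0],[0,0,0]]
    - [[0,0,0],[0,0,0]]

```text
clock: 20.68
tcp_pos: [469.4, -353.6, 74.1]
tcp_rot: [0.001, 0.969, -0.246, 0.015]
wrist_force: [-0.2, -0.3, 2.2]
grip_width: 0.005
grasp_force: 0.8
```

Request:
arm_command:
  steps:
    - [[0,0,0.02],[0,0,0]]
    - [[0,0,0],[0,0,0]]
    - [[0,0,0],[0,0,0]]

```text
clock: 21.05
tcp_pos: [469.4, -353.6, 70.2]
tcp_rot: [0.001, 0.969, -0.246, 0.015]
wrist_force: [2.1, -1.7, 3.6]
grip_width: -0.001
grasp_force: 1.9
```

Request:
arm_command:
  steps:
    - [[0,0,0.015],[0,0,0]]
    - [[0,0,0],[0,0,0]]
    - [[0,0,0],[0,0,0]]

```text
clock: 21.42
tcp_pos: [469.4, -353.7, 68.4]
tcp_rot: [0.001, 0.969, -0.246, 0.015]
wrist_force: [1.0, -1.6, 7.7]
grip_width: 0.003
grasp_force: 4.4
```

Request:
arm_command:
  steps:
    - [[0,0,0.015],[0,0,0]]
    - [[0,0,0],[0,0,0]]
    - [[0,0,0],[0,0,0]]

```text
clock: 21.8
tcp_pos: [469.5, -353.7, 68.2]
tcp_rot: [0.001, 0.969, -0.246, 0.015]
wrist_force: [-1.9, 0.0, 20.9]
grip_width: 0.011
grasp_force: 10.6
```

The button is right down: 21 N at a hard stop after about 6 mm. I'll retract.

Request:
arm_command:
  steps:
    - [[0,0,-0.1],[0,0,0]]
    - [[0,0,-0.25],[0,0,0]]
    - [[0,0,-0.3],[0,0,0]]
    - [[0,0,-0.3],[0,0,0]]
    - [[0,0,-0.1],[0,0,0]]

```text
clock: 22.42
tcp_pos: [464.6, -351.4, 224.5]
tcp_rot: [0.001, 0.969, -0.246, 0.014]
wrist_force: [-0.1, -0.4, -0.7]
grip_width: 0.008
grasp_force: 0.0
```

Request:
arm_command:
  steps:
    - [[0,0,0],[0,0,0]]
    - [[0,0,0],[0,0,0]]

```text
clock: 22.68
tcp_pos: [463.5, -350.4, 220.5]
tcp_rot: [-0.001, 0.969, -0.246, 0.011]
wrist_force: [1.6, 0.4, -0.5]
grip_width: 0.006
grasp_force: 0.0
```

```bash
python3 stand.py | grep -v '\[-\?[0-9]*, '; python3 - <<'E'
from h import *
from cell import *
t=read_camera("top");h=cv2.cvtColor(t["image"],cv2.COLOR_RGB2HSV)
for k in blobs((h[...,0]>60)&(h[...,0]<90)&(h[...,1]>100),30):
    r=cv2.minAreaRect(np.array([ray(t,*q[0],8)[:2] for q in k],np.float32));print(cv2.boundingRect(k),np.round(r[0]),np.round(r[1]))
E
```

```text
22.675 [ 463.53414595 -350.40796846  220.46126732] [-0.00100771  0.96909362 -0.24642857  0.01137958] [-0.85  0.49  1.59  0.02  1.05  1.21] 0.005798870023787852
 blob 101 144 11 14 92.0
0 [112.2 170.9]
50 [108.3 158.7]
100 [104.2 145.7]
blue (185, 0, 35, 17) [ 604.4 -381.4  130. ]
green (245, 164, 27, 27) [ 464.7 -348.3   36. ]
(375, 234, 9, 8) [ 465. -361.] [27. 24.]
(227, 232, 35, 34) [422. 101.] [109. 109.]
(228, 190, 34, 36) [562. 101.] [109. 115.]
(164, 186, 41, 39) [567. 311.] [123. 123.]
(286, 174, 35, 36) [ 621. -101.] [124. 119.]
```

The spindle stands unchanged, and the removed lid lies flat at about (422,101). I'm handing in.

```bash
python3 -c "
from cell import *
print(close_job())"
```

```text
the job is handed in; nothing more can be done
None
```

I handed in the job: the blue spindle was in the first tub I opened (the middle one), it stands upright by itself on the disc, the green button was pressed right down, and that tub's lid lies flat on the table. The hand-in returned no verdict.

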